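# Return a row of specimen pots in reverse order

## Robot

A 7-joint arm with a two-finger parallel gripper is mounted at the origin on the work surface. World frame = base frame: x ahead of the robot, y to its left, z up, the work surface at z = 0. Lengths are in m, angles in rad, forces in N, time in s.
With the tool pointing down it reaches from about 0.425 to 1.025 m from the base axis. Payload 9.4 kg.
Tool frame: the origin (TCP) lies between the finger pads; the fingertips stand 17 mm ahead of it and the grasp point (between the pads) lies 2 mm behind it (tcp_to_tips is the distance from the TCP to the fingertips, in m); z points along the fingers, y is the line along which they close (so a half turn about z gives the same grasp; the last joint's range is limited). The gripper opens to 85 mm and grips with 20 to 120 N. Pads are 22 mm wide; open, the fingers measure 114 mm over their backs; the gripper's body (76 mm by 85 mm) begins 54 mm behind the grasp point. The pads swing forward as they close: fully open they stand 13 mm farther back than shut.
Start: joints at [-1.4, 0.599, -0.003, 1.599, 0.002, 0.943, -0.08], TCP at [0.178, 0.703, 0.248] pointing down, gripper open.
Joint ranges: [-2.57, 2.57], [-0.35, 1.97], [-1.29, 1.29], [0.11, 2.56], [-1.05, 4.19], [0.11, 1.86], [-2.63, 2.63]. Speed limits (rad/s): [2.22, 2.22, 3.01, 3.01, 3.14, 3.14, 3.14].

## Interface

Orientations are given as a unit quaternion [w, x, y, z].
In Python, from rig import * gives the robot as it stands. Calls block until the motion is done:
- reach(position, orientation): joint-space move of the TCP to a pose.
- move_straight(position, ori=None, feed=0.15, contact_N=None): straight line of the TCP; ori=None keeps the orientation; feed is the mean speed in m/s. With contact_N (N) it stops when the force on the tool has changed by that much, and returns True; else False.
- movej(angles): joint-space move.
- grip(opening): finger opening in m; the grip force is fixed at half the most; returns when the fingers have stopped.
- dwell(seconds).
- ik(position, orientation): joint angles nearest the present ones, or None.
- get_obs(): the state.
- get_image(name): name is "side" or "top" or "wrist"; returns a dict with "color" (400x640x3 uint8, red, green, blue), "depth" (400x640 float32, m along the optical axis (not along the pixel's ray), 0 where there is no reading), "intrinsics" (3x3 intrinsics, pixels), "distortion" ([k1, k2, p1, p2, k3] as OpenCV has them; the pictures are not rectified), "cam_to_world" (4x4, takes a point from camera to world coordinates). Camera axes: x right, y down, z forward; pixel columns grow to the right and rows downward; lengths in m; the calibration is good to about 2 mm. A picture is of the moment at which its call begins.
A pose or a line that the arm cannot do raises MotionError and nothing moves.
- close_job(): hands the job in; it is judged then, once.
Trained networks look in a picture, given as the dict that the camera call returned (one of the last four; its "shot" number tells which), for a name from the list of things; names that differ only in an ending like _2 or _b are one class to them, and where a whole thing is asked for, a point or a joint stands for the part that bears it (a point fixed in the world has none). Each returns a list of dicts, best first, with "conf" (0 to 1); they miss things now and then, are a little off and sometimes report something else, mostly with a low value. They report only what shows in the picture. A call takes as long as a camera call.
- look_for(picture, query): "at" ([x, y, z] in m, in world coordinates, good to about 4 mm: the middle of the surface that is visible of it).
- cut_out(picture, query): "mask" (400x640 bool, what is visible of it).
- tip_of(picture, query): "at" ([x, y, z] in m, in world coordinates, good to about 4 mm: a listed point, or the origin of a listed thing).
The state is a dict: "clock": time; "joint_pos": joint angles; "dq": joint speeds; "joint_efforts": joint torques, N m; "tcp_pos": TCP position; "orientation": TCP orientation; "wrist_force": force on the tool from outside, world axes, zero at the start; "torque": the same for the moment, N m; "width": finger opening in m; "grasp_force": force on a finger pad.
Only numpy, scipy, OpenCV 4.12 (cv2) and the standard library are available. Lean on these libraries where they do the work, as an engineer would, in place of code of your own. Each camera call takes 0.05 s, during which the arm holds its last target. There are 200 camera calls.

## Task

These cases have been read: move the four specimen pots from their coloured holders into the empty return rack, one to each well, in the reverse of the order in which they stand now, so that the pot at the left end of the row comes to the right end of the rack, and so on. Keep the pots upright all the way, stand each one flat on the floor of its well, and leave the dropper bottle where it is.

Things in the scene. Friction and masses are not known exactly. Their poses are not given: they have to be found in the camera images.
- pot_red: Loose specimen pot: upright white round pot, 68 mm tall, with a red screw cap (44 mm across, the top 17 mm) that is fast to it; the body below narrows from 42 to 39 mm at the foot. 90 g more or less. Origin: centre of its underside, z up its axis.
- pot_yellow: Loose specimen pot: upright white round pot, 68 mm tall, with a yellow screw cap (44 mm across, the top 17 mm) that is fast to it; the body below narrows from 42 to 39 mm at the foot. 90 g more or less. Origin: centre of its underside, z up its axis.
- pot_green: Loose specimen pot: upright white round pot, 68 mm tall, with a green screw cap (44 mm across, the top 17 mm) that is fast to it; the body below narrows from 42 to 39 mm at the foot. 90 g more or less. Origin: centre of its underside, z up its axis.
- pot_blue: Loose specimen pot: upright white round pot, 68 mm tall, with a blue screw cap (44 mm across, the top 17 mm) that is fast to it; the body below narrows from 42 to 39 mm at the foot. 90 g more or less. Origin: centre of its underside, z up its axis.
- holder_red: Fixed red square holder, 64 mm wide outside, 58 inside, 24 high, floor 3 mm thick; the red pot stands in it at the start. The four holders stand in one straight row, 66 mm between centres, in any order, on a low grey tray, undersides 8 mm above the table. Origin: centre of the underside; x across the row, away from the robot (within 20 degrees), y along the row to the robot's left, z up.
- holder_yellow: Fixed yellow square holder, 64 mm wide outside, 58 inside, 24 high, floor 3 mm thick; the yellow pot stands in it at the start. The four holders stand in one straight row, 66 mm between centres, in any order, on a low grey tray, undersides 8 mm above the table. Origin: centre of the underside; x across the row, away from the robot (within 20 degrees), y along the row to the robot's left, z up.
- holder_green: Fixed green square holder, 64 mm wide outside, 58 inside, 24 high, floor 3 mm thick; the green pot stands in it at the start. The four holders stand in one straight row, 66 mm between centres, in any order, on a low grey tray, undersides 8 mm above the table. Origin: centre of the underside; x across the row, away from the robot (within 20 degrees), y along the row to the robot's left, z up.
- holder_blue: Fixed blue square holder, 64 mm wide outside, 58 inside, 24 high, floor 3 mm thick; the blue pot stands in it at the start. The four holders stand in one straight row, 66 mm between centres, in any order, on a low grey tray, undersides 8 mm above the table. Origin: centre of the underside; x across the row, away from the robot (within 20 degrees), y along the row to the robot's left, z up.
- return_rack: Fixed rack on the table, left or right of the holders: aluminium walls, black floor, 71 (x) x 269 (y) x 28 mm high, a row of four empty square wells along y, each 61 mm inside, floors 5 mm above its underside, walls 5 mm. Origin: centre of the underside; well centres at x = 0, y = -99, -33, 33, 99 mm. x points away from the robot (within 20 degrees), y to the robot's left, z up.
- oil_bottle: Loose amber dropper bottle with black cap, 34 mm across, 94 mm tall, standing beyond the two rows; to be left alone. Origin: centre of its underside. (A blue slide box, 36 mm high, and a white mug, 85 mm high, stand beyond the rows too.)

How it is judged:
By the outcome, as a careful person would: the job done as asked, in the order asked, and still so for the second after the job is handed in, with the robot touching nothing.
It also fails if it takes over 99 s, if anything falls off the work surface, if the arm or the gripper's body presses on something with over 40 N, if the wrist force passes 120 N, or if a joint passes its speed limit or range.

## Working session

There is one attempt and no reset: what is moved stays moved. The work goes in short steps, each a Python script; the robot and the scene stay as the last script left them, time stands still between calls to the robot, and variables do not carry over. Pictures are saved under pics/ and viewed, at most 14 in all, crops included, and the job is handed in when it is done.

```bash
mkdir -p pics
python3 - <<'E'
from rig import *
import cv2,numpy as np
o=get_obs();print(o["clock"],o["tcp_pos"],o["orientation"],o["width"])
for n in("top","side"):
    p=get_image(n);cv2.imwrite(f"pics/{n}0.png",p["color"][:,:,::-1])
    print(n,p["cam_to_world"].round(3).tolist())
    for q in["pot_red","pot_yellow","pot_green","pot_blue","holder_red","holder_yellow","holder_green","holder_blue","return_rack","oil_bottle"]:
        print(q,[(np.round(d["at"],4).tolist(),round(d["conf"],2)) for d in tip_of(p,q)[:2]],[(np.round(d["at"],4).tolist(),round(d["conf"],2)) for d in look_for(p,q)[:2]])
E
```

```text
0.0 [0.17774198 0.70241638 0.24740859] [-1.54753467e-05  1.23563215e-01  9.92336396e-01 -7.80122986e-04] 0.08561435434218334
top [[-0.005, -0.991, 0.135, 0.513], [-1.0, 0.009, 0.028, -0.012], [-0.029, -0.135, -0.99, 0.89], [0.0, 0.0, 0.0, 1.0]]
pot_red [([0.4941, -0.1668, 0.0143], 0.7)] [([0.4945, -0.163, 0.0803], 0.65), ([0.5022, -0.2196, 0.081], 0.53)]
pot_yellow [([0.4971, -0.3046, 0.0112], 0.91), ([0.4994, -0.2315, 0.0098], 0.31)] [([0.4967, -0.2964, 0.0788], 0.75), ([0.5551, 0.2098, 0.0099], 0.44)]
pot_green [([0.4921, -0.0977, 0.0103], 0.72)] [([0.4894, -0.0957, 0.0793], 0.83), ([0.4972, -0.2963, 0.0818], 0.64)]
pot_blue [([0.5034, -0.2238, 0.0141], 0.81), ([0.4952, -0.1677, 0.012], 0.37)] [([0.5018, -0.2203, 0.0793], 0.7)]
holder_red [([0.4982, -0.1688, 0.0083], 0.57)] [([0.4962, -0.1593, 0.0112], 0.72)]
holder_yellow [([0.5, -0.2997, 0.0077], 0.68)] [([0.5122, -0.2885, 0.0122], 0.74), ([0.4939, -0.1585, 0.0144], 0.26)]
holder_green [([0.4893, -0.1017, 0.0088], 0.56)] []
holder_blue [] [([0.4858, -0.2262, 0.017], 0.77), ([0.4964, -0.1655, 0.0812], 0.39)]
return_rack [([0.5583,
[... 520 characters left out ...]
.1102, 0.0729], 0.57)]
pot_blue [([0.5061, -0.23, 0.006], 0.82)] [([0.5012, -0.2349, 0.0723], 0.7), ([0.7381, 0.0338, 0.0431], 0.25)]
holder_red [([0.4998, -0.1694, 0.011], 0.6), ([0.5056, -0.303, 0.0117], 0.44)] [([0.4772, -0.1644, 0.0247], 0.73)]
holder_yellow [([0.4996, -0.2996, 0.0109], 0.95)] [([0.4842, -0.3132, 0.0212], 0.79)]
holder_green [([0.4948, -0.1018, 0.0085], 0.86)] [([0.4689, -0.093, 0.0264], 0.64), ([0.4896, -0.1759, 0.0759], 0.27)]
holder_blue [([0.5015, -0.2329, 0.0096], 0.97)] []
return_rack [([0.5598, 0.2138, 0.0021], 0.57)] [([0.5538, 0.1981, 0.0174], 0.74), ([0.7389, 0.0335, 0.042], 0.63)]
oil_bottle [([0.7427, 0.0412, -0.0003], 0.9)] [([0.7368, 0.0306, 0.0416], 0.68)]
```

View pics/top0.png

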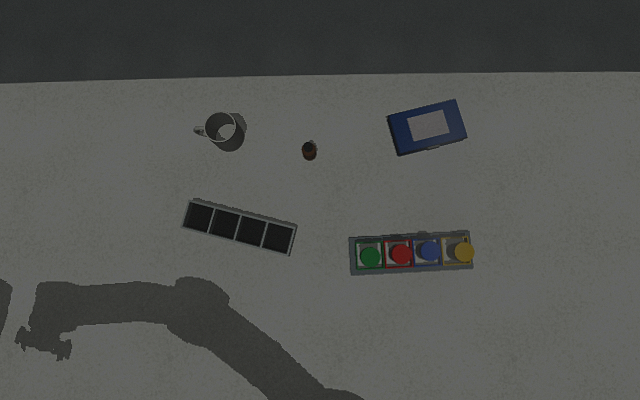

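View pics/side0.png

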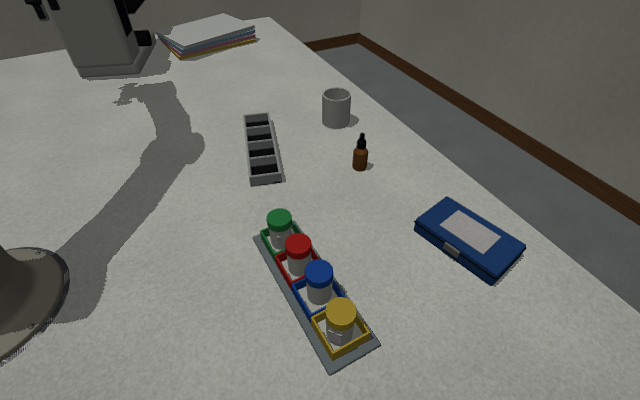

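The row from left to right is green (370,256), red (402,253), blue (430,250), yellow (463,252). The rack is on the left, with its ends near (198,216) and (279,237). So the order in the rack, left to right, must be yellow, blue, red, green. Next I'll measure the caps and the rack precisely.

```bash
cat > h.py <<'E'
from rig import *
import cv2,numpy as np
from scipy.spatial.transform import Rotation as R
def cloud(p):
    d=p["depth"];v,u=np.mgrid[:400,:640].astype(float)
    n=cv2.undistortPoints(np.stack([u.ravel(),v.ravel()],1)[:,None],p["intrinsics"],np.array(p["distortion"]))[:,0]
    c=np.c_[n,np.ones(len(n))]*d.reshape(-1,1)
    T=p["cam_to_world"];w=c@T[:3,:3].T+T[:3,3]
    w[d.ravel()==0]=np.nan
    return w.reshape(400,640,3)
def caps(p,lo,hi):
    """colour-cap centres: lo<z<hi points, circle centre from top points"""
    w=cloud(p);hsv=cv2.cvtColor(p["color"],cv2.COLOR_RGB2HSV).astype(int);H,S=hsv[...,0],hsv[...,1]
    out={}
    for n,h in dict(red=0,yellow=24,green=65,blue=111).items():
        dh=np.abs((H-h+90)%180-90)
        m=(dh<10)&(S>110)&(w[...,2]>lo)&(w[...,2]<hi)
        q=w[m]; 
        if len(q)<20: out[n]=None;continue
        z=np.median(q[:,2]); c,r=cv2.minEnclosingCircle(q[np.abs(q[:,2]-z)<.006][:,:2].astype(np.float32))
        out[n]=(np.array([*c,z]).round(4).tolist(),round(r,4),len(q),np.median(q,0).round(4).tolist())
    return out
def rackrect(p,zl=.02,zh=.036):
    w=cloud(p);b=(w[...,0]>.42)&(w[...,0]<.7)&(w[...,1]>.04)&(w[...,1]<.38)&(w[...,2]>zl)&(w[...,2]<zh)
    q=w[b];return cv2.minAreaRect(q[:,:2].astype(np.float32)),cv2.fitLine(q[:,:2].astype(np.float32),cv2.DIST_L2,0,.01,.01).ravel(),len(q),np.median(q,0)
E
python3 - <<'E'
from h import *
for n in("top","side"):
    p=get_image(n);print(n,caps(p,.065,.095));print(rackrect(p))
    for c in["red","yellow","green","blue"]:
        for d in tip_of(p,"holder_"+c)[:1]:print(c,np.round(d["at"],4))
print(get_obs()["clock"])
E
```

```text
top {'red': ([0.4961, -0.1663, 0.0789], 0.0215, 311, [0.4955, -0.1654, 0.0789]), 'yellow': ([0.4999, -0.3027, 0.0794], 0.0219, 300, [0.5007, -0.3019, 0.0794]), 'green': ([0.4902, -0.0978, 0.0789], 0.0213, 302, [0.4895, -0.0978, 0.0789]), 'blue': ([0.5017, -0.2287, 0.0793], 0.0209, 286, [0.5015, -0.2286, 0.0793])}
(((0.5587067008018494, 0.20938174426555634), (0.27128395438194275, 0.0712587982416153), 75.31014251708984), array([0.2516172 , 0.96782684, 0.5583244 , 0.21103384], dtype=float32), 863, array([0.55859739, 0.20968117, 0.02732008]))
red [ 0.4984 -0.1695  0.0067]
yellow [ 0.4995 -0.3012  0.0055]
green [ 0.489  -0.1036  0.0114]
blue [ 0.5043 -0.2319  0.0099]
side {'red': ([0.4387, 0.3474, 0.0785], 0.5387, 555, [0.4932, -0.1711, 0.0785]), 'yellow': ([0.4447, 0.2792, 0.0783], 0.6063, 844, [0.497, -0.306, 0.0783]), 'green': ([0.4455, 0.3944, 0.0784], 0.5168, 448, [0.4875, -0.1047, 0.0784]), 'blue': ([0.4533, 0.3247, 0.0785], 0.5783, 675, [0.499, -0.2336, 0.0785])}
(((0.5577406883239746, 0.20982976257801056), (0.2744347155094147, 0.07100047916173935), 75.27741241455078), array([0.2535507 , 0.9673221 , 0.5535278 , 0.19422203], dtype=float32), 767, array([0.55341376, 0.19735446, 0.02668899]))
red [ 0.4997 -0.1669  0.0077]
yellow [ 0.5    -0.2986  0.0067]
green [ 0.4907 -0.1025  0.0075]
blue [ 0.4977 -0.2337  0.014 ]
2.6
```

```bash
cat >> h.py <<'E'
TR,TH=np.radians(-14.7),np.radians(2.9); RC=np.array([.5584,.2095])
def ori(t,s):
    y=s*np.array([np.cos(t),np.sin(t),0]);z=np.array([0,0,-1.]);x=np.cross(y,z)
    q=R.from_matrix(np.c_[x,y,z]).as_quat();return [q[3],q[0],q[1],q[2]]
def well(k): # k metres along rack y
    return RC+k*np.array([-np.sin(TR),np.cos(TR)])
POT=dict(yellow=(.4999,-.3025,.099),blue=(.5017,-.2287,.033),red=(.4960,-.1663,-.033),green=(.4902,-.0978,-.099))
def pick(c,s,zc=.22):
    x,y,k=POT[c]
    move_straight([x,y,.063],feed=.15); grip(.03)
    o=get_obs();print(c,"grip",round(o["width"],4),o["grasp_force"],o["wrist_force"].round(1) if hasattr(o["wrist_force"],'round') else o["wrist_force"])
    move_straight([x,y,zc],feed=.2)
def place(c,s,zc=.22):
    w=well(POT[c][2])
    move_straight([*w,zc],ori(TR,s),feed=.3)
    move_straight([*w,.070],feed=.15)
    hit=move_straight([*w,.051],feed=.03,contact_N=6)
    o=get_obs();print(c,"place",hit,np.round(o["tcp_pos"],4),round(o["width"],4),np.round(o["wrist_force"],1))
    grip(.085); move_straight([*w,zc],feed=.25)
def above(c,s,zc=.22):
    x,y,_=POT[c]; move_straight([x,y,zc],ori(TH,s),feed=.35)
E
python3 - <<'E'
from h import *
for s in(1,-1):
  for c in POT:
    a=ik([*POT[c][:2],.063],ori(TH,s));b=ik([*well(POT[c][2]),.055],ori(TR,s))
    print(s,c,well(POT[c][2]).round(3),*(np.round(q,2).tolist() if q is not None else None for q in(a,b)))
E
```

```text
1 yellow [0.584 0.305] [0.53, 0.69, -0.12, 2.05, 0.19, 0.41, 0.31] [-0.71, 0.77, 0.22, 1.9, -0.32, 0.51, -0.52]
1 blue [0.567 0.241] [0.34, 0.67, -0.02, 2.13, 0.03, 0.34, 0.34] [-0.66, 0.74, 0.25, 2.0, -0.4, 0.45, -0.37]
1 red [0.55  0.178] [0.2, 0.66, 0.03, 2.2, -0.06, 0.29, 0.32] [-0.57, 0.72, 0.24, 2.09, -0.43, 0.38, -0.24]
1 green [0.533 0.114] [0.05, 0.64, 0.04, 2.25, -0.11, 0.25, 0.24] [-0.45, 0.7, 0.21, 2.16, -0.42, 0.32, -0.15]
-1 yellow [0.584 0.305] [1.07, 0.92, -1.01, 2.02, 1.08, 0.87, 2.62] [-0.33, 0.79, -0.38, 1.87, 0.5, 0.58, 1.86]
-1 blue [0.567 0.241] [0.85, 0.8, -0.8, 2.1, 0.98, 0.67, 2.56] [-0.25, 0.75, -0.37, 1.97, 0.53, 0.51, 1.89]
-1 red [0.55  0.178] [0.67, 0.74, -0.67, 2.17, 0.93, 0.55, 2.48] [-0.17, 0.72, -0.36, 2.06, 0.56, 0.45, 1.93]
-1 green [0.533 0.114] [0.44, 0.69, -0.52, 2.23, 0.86, 0.43, 2.41] [-0.08, 0.7, -0.34, 2.14, 0.59, 0.4, 1.98]
```

s=1 is comfortable. I'll move the first pot on its own and check it.

Run:
```python
from h import *
reach([*POT["yellow"][:2],.22],ori(TH,1));print(get_obs()["clock"])
pick("yellow",1)
p=get_image("side");cv2.imwrite("pics/lift.png",p["color"][:,:,::-1])
place("yellow",1)
p=get_image("side");cv2.imwrite("pics/placed.png",p["color"][:,:,::-1])
print(caps(p,.06,.09)["yellow"],get_obs()["clock"])
```

```text
6.2667
yellow grip 0.0422 59.98617198667489 [-0.4  2.2  6.2]
yellow place True [0.5837 0.3055 0.0578] 0.0424 [-1.5  0.2  7.8]
([0.6524, 0.1758, 0.0719], 0.165, 161, [0.5801, 0.295, 0.0719]) 14.0917
```

View pics/lift.png

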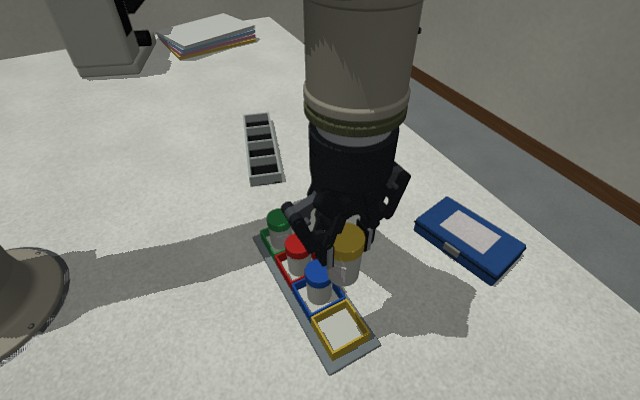

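View pics/placed.png

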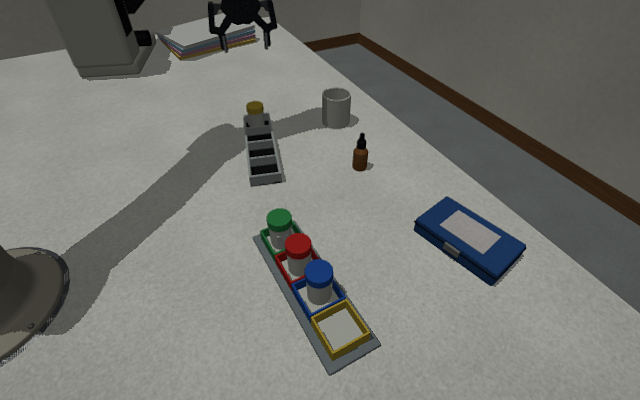

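The first picture shows the yellow pot held upright by its cap at (348,250). In the second it stands upright in the left-end well at (255,112), with its cap top at z 0.072 (0.073 expected). I'll do the other three the same way.

Run:
```python
from h import *
for c in("blue","red","green"):
    above(c,1);pick(c,1)
    if get_obs()["width"]<.035: print("LOST",c);break
    place(c,1)
movej([-1.4,.599,-.003,1.599,.002,.943,-.08])
for n in("side","top"):
    p=get_image(n);cv2.imwrite(f"pics/{n}9.png",p["color"][:,:,::-1])
    print({k:v and v[0::3] for k,v in caps(p,.06,.09).items()})
print([well(POT[c][2]).round(4).tolist() for c in POT],get_obs()["clock"])
for d in tip_of(p,"oil_bottle")[:1]:print(d["at"])
a,b=[cv2.imread(f"pics/{n}9.png") for n in("side","top")]
cv2.imwrite("pics/crop.png",np.vstack([cv2.resize(a[60:220,160:420],(780,480))[:300],cv2.resize(b[130:230,130:390],(780,300))]))
```

```text
blue grip 0.0423 59.75527424758184 [-0.8  0.5  7. ]
blue place True [0.567  0.2417 0.0576] 0.0421 [-1.   0.3  7.4]
red grip 0.042 59.67428109048342 [-1.1  1.3  7.1]
red place True [0.5503 0.1778 0.0577] 0.0419 [-1.4  1.   8.7]
green grip 0.0423 59.607433676719666 [-0.5  1.2  8. ]
green place True [0.5335 0.114  0.0576] 0.0423 [-1.7  0.3 10.6]
{'red': ([0.5486, 0.4621, 0.0721], [0.547, 0.1701, 0.0721]), 'yellow': ([0.5666, 0.4687, 0.0719], [0.58, 0.2951, 0.0719]), 'green': ([0.5316, 0.1123, 0.0721], [0.5304, 0.1055, 0.0721]), 'blue': ([0.5688, 0.4761, 0.0721], [0.5631, 0.2327, 0.0721])}
{'red': ([0.5499, 0.1772, 0.0725], [0.5502, 0.177, 0.0725]), 'yellow': ([0.583, 0.3049, 0.0723], [0.5826, 0.3038, 0.0723]), 'green': ([0.5325, 0.1133, 0.0727], [0.5321, 0.1137, 0.0727]), 'blue': ([0.566, 0.2399, 0.0727], [0.5663, 0.2397, 0.0727])}
[[0.5835, 0.3053], [0.5668, 0.2414], [0.55, 0.1776], [0.5333, 0.1137]] 41.1167
[0.5017, -0.2317, 0.0094]
```

View pics/side9.png

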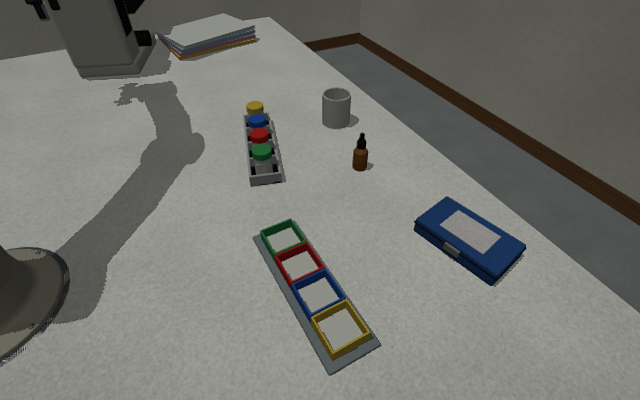

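View pics/top9.png

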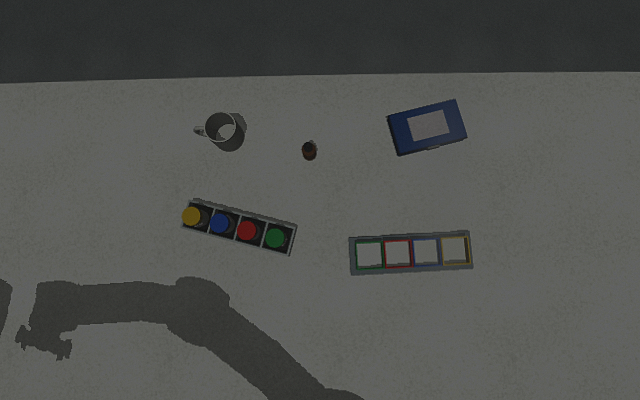

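All four pots are in the rack: yellow (191,216), blue (221,223), red (247,230), green (276,238). Every cap top is at about 0.0725 m, so each stands flat. The bottle is still at (309,150); the network's bottle reading was false, as it gave the position of the blue holder.

```bash
python3 -c "
from rig import *
print(close_job())"
```

```text
the job is handed in; nothing more can be done
None
```

The four pots stand upright and flat in the return rack in reverse order (yellow, blue, red, green from left to right), the dropper bottle was not moved, and I handed the job in at about 41 s.

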